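Fit a ferrule and show the handle to the inspection camera

TASK

Slip the matching brass ferrule over the bare slim tenon of the turned handle standing in the block, right down onto the wooden shoulder, and let go of it. Then take that handle by the wood just below the ferrule, lift it out of the block and hold it still in front of the inspection camera: ferrule end up, the ferrule's middle at the focus point 180 mm in front of the lens on its line of sight, the handle square to that line of sight and not leaning sideways in the picture. Finish while still holding it there, and leave the other handles, the other rings, the bottle, the jar and the camera where they are.

Things in the scene. Friction and masses are not known exactly. Their poses are not given: they have to be found in the camera images.
- handle: Turned pale-wood handle, round, 153 mm long, 110 g, upright in the block (lowest 38 mm in a hole); tallest, slimmest top there. Origin: centre of lower end, z up along it. From there: 24 mm diameter foot to 40 mm, belly 37 mm at 68 mm, straight 32 mm diameter grip from 82 to 125 mm, flat shoulder at 125 mm, bare tenon of 20 mm diameter up to 153 mm (top chamfered).
- handle_collar (a point): Point on the handle's axis 137 mm above its lower end: where the ferrule's middle is when the ferrule sits on the shoulder (12 mm above the shoulder). Axes as the handle's: z along it, towards the tenon.
- ferrule: The matching brass ferrule: plain tube, outer diameter 31 mm, bore 23 mm, 24 mm high, about 50 g, standing on end on the white board. It is the middle-sized of the three rings. Origin: centre of its lower end, z up.
- ferrule_center (a point): Middle of the matching ferrule, on its axis, 12 mm above its lower end.
- focus (a point): Camera's focus point, in the air, 180 mm in front of the lens glass on the line of sight. x axis: from here along the line of sight to the lens (rising 30 degrees from level). z axis: square to x in the same upright plane; the presented handle's axis must lie along it, tenon end to +z, so its top leans 30 degrees from vertical straight away from the camera. y is level.
- lens (a point): Centre of the lens glass, 26 mm diameter (rim 38 mm); axes as focus. The camera, 155 mm long, looks down at 30 degrees towards the robot's side from a 20 mm steel column, 485 mm tall, 117 mm level distance behind the glass, on a 140 x 160 mm base. Its height differs between starts; it stays put unless pushed hard.
- block: Wooden holding block fixed to the table, 90 x 300 x 50 mm high, origin centre of its underside, long side along its y. Three round holes of 26 mm diameter, 38 mm deep, at y = -110, 0 and 110 mm, each with one upright turned part.
- board: White sorting board fixed to the table, 200 x 200 x 12 mm, origin centre of its underside; the three rings stand on it at least 85 mm apart from centre to centre.
- round_handle: Another turned part in the block, 140 mm long, rounded top, no tenon, up to 38 mm diameter. Leave it. Origin: centre of its lower end.
- stout_handle: Another turned part in the block, 138 mm long, with a thick tenon of 31 mm diameter over a 42 mm shoulder. Leave it. Origin: centre of its lower end.
- small_ring: Brass ring too small for the tenon: 22 mm outer diameter, 16 mm bore, 24 mm high, on the white board. Leave it. Origin: centre of its lower end.
- large_ring: Brass ring too large for the tenon: 44 mm outer diameter, 36 mm bore, 24 mm high, on the white board. Leave it. Origin: centre of its lower end.
- glue: White glue bottle, 48 mm diameter, 115 mm high, standing. Leave it. Origin: centre of its underside.
- wax_jar: Amber jar, 66 mm diameter, 60 mm high, standing. Leave it. Origin: centre of its underside.

How it is judged:
By the outcome, as a careful person would: the job done as asked, in the order asked, and still so for the second after the job is handed in, while the arm keeps its last pose, push and grip.
It also fails if it takes over 61 s, if anything falls off the work surface, if the arm or the gripper's body presses on something with over 40 N, if the wrist force passes 120 N, or if a joint passes its speed limit or range.

ROBOT

A 7-joint arm with a two-finger parallel gripper is mounted at the origin on the work surface. World frame = base frame: x ahead of the robot, y to its left, z up, the work surface at z = 0. Lengths are in m, angles in rad, forces in N, time in s.
With the tool pointing down it reaches from about 0.4 to 0.875 m from the base axis. Payload 6.5 kg.
Tool frame: the origin (TCP) lies at the very end of the fingers, on their centre line; the grasp point (between the pads) lies 19 mm behind it; z points along the fingers, y is the line along which they close (so a half turn about z gives the same grasp; the last joint's range is limited). The gripper opens to 88 mm and grips with 3 to 60 N. Pads are 18 mm wide; open, the fingers measure 123 mm over their backs; the gripper's body (75 mm by 187 mm) begins 45 mm behind the grasp point.
Start: joints at [1.19, 0.536, -0.004, 1.538, 0.003, 1.067, -0.071], TCP at [0.201, -0.618, 0.239] pointing down, gripper open.
Joint ranges: [-2.7, 2.7], [-0.37, 2.16], [-1.27, 1.26], [0.24, 2.4], [-1.31, 4.45], [0.19, 1.91], [-2.76, 2.76]. Speed limits (rad/s): [2.39, 2.39, 3.14, 3.14, 3.14, 3.14, 3.14].

INTERFACE

Orientations are given as a unit quaternion [w, x, y, z].
In Python, from cell import manip gives the robot as it stands.
- The arm moves only by the tool jog_arm, never from a script. Its argument "rows" is a list of rows, each a list of 5 numbers: the opening, from 0 (shut) to 1 (fully open), then the shift along the world's x, y, z in m, then the turn about the world's z in units of 6 degrees (1.0 is 6 degrees). In form: [[claw, dx, dy, dz, turn], ...]. A call has 1 to 20 rows; each row shifts and turns the commanded pose from where the row before left it; what a row does not reach is not made up. A row lasts 1/10 s, in which the tool goes at most 50 mm and 8.59 degrees, less where a joint would pass 70% of its speed; a pose out of reach is approached as far as the arm can. A call with a gripper value outside its range is refused whole. The fingers move at their own pace and stop on an object; "squeeze" is the grip in N (left out, the last holds). Time passes only in rows, so rows that do not move let the fingers close. It gives the time, the measured TCP pose, the force, the opening and the grip force at its end, in the units of the state.
- manip.state(): the state, without advancing time (a new reading comes with each control period).
- manip.get_image(name): name is "scene" or "side" or "wrist"; returns (picture, depth): 420x560x3 uint8, blue, green, red; 420x560 float32, m along the optical axis (not along the pixel's ray), 0 where there is no reading.
- manip.camera_info(name): a dict with "fov_y" (degrees; the focal length in pixels is half the picture's height over the tangent of half this angle, whatever the lens; pixels are square), "cx", "cy" (the principal point, pixels), "dist_coeffs" ([k1, k2, p1, p2, k3] as OpenCV has them; the pictures are not rectified), "view" (4x4, takes a point from world to camera coordinates); the wrist camera has in their place "hand_eye" (4x4, takes a point from camera to tool coordinates, whose origin is the TCP and whose axes are the flange's). Camera axes: x right, y down, z forward; pixel columns grow to the right and rows downward; lengths in m; the calibration is good to about 2 mm. A picture is of the moment at which its call begins: read the wrist's pose just before it. camera_info takes no time and is no camera call.
- manip.finish_job(): hands the job in; it is judged then, once.
The state is a dict: "time_s": time; "joint_pos": joint angles; "joint_vel": joint speeds; "tau": joint torques, N m; "eef_pos": TCP position; "tool_rot": TCP orientation; "ft_force": force on the tool from outside, world axes, zero at the start; "torque": the same for the moment, N m; "width": finger opening in m; "finger_force": force on a finger pad.
Only numpy, scipy, OpenCV 4.12 (cv2) and the standard library are available. Lean on these libraries where they do the work, as an engineer would, in place of code of your own. Each camera call takes 0.05 s, during which the arm holds its last target. There are 200 camera calls.

## Working session

There is one attempt and no reset: what is moved stays moved. The work goes in short steps, Python scripts to look and compute and a tool call to move; the robot and the scene stay as the last step left them, time stands still between calls to the robot, and variables do not carry over. Pictures are saved under pics/ and viewed, at most 10 in all, crops included, and the job is handed in when it is done.

Besides the shell and the picture viewer there is one more tool, called after "Request:" as name([rows], argument=value, ...), one row to a line, values as JSON. jog_arm: Moves the arm, as the interface text tells. Its arguments: {"type":"object","properties":{"rows":{"type":"array","items":{"type":"array","items":{"type":"number"}}},"squeeze":{"type":"number"}},"required":["rows"]}

```bash
mkdir -p pics; ls; cat > h.py <<'E'
import numpy as np, cv2
from cell import manip
from scipy.spatial.transform import Rotation as R
def cam(n):
    st=manip.state(); c=manip.camera_info(n)
    f=210/np.tan(np.radians(c['fov_y'])/2)
    K=np.array([[f,0,c['cx']],[0,f,c['cy']],[0,0,1.]]); D=np.array(c['dist_coeffs'],float)
    if 'view' in c: T=np.linalg.inv(np.array(c['view']))
    else:
        q=st['tool_rot']; W=np.eye(4); W[:3,:3]=R.from_quat([q[1],q[2],q[3],q[0]]).as_matrix(); W[:3,3]=st['eef_pos']
        T=W@np.array(c['hand_eye'])
    return K,D,T
def shot(n,name=None):
    k=cam(n); im,d=manip.get_image(n)
    if name: cv2.imwrite(f'pics/{name}.png',im)
    return im,d,k
def rays(uv,k):
    K,D,T=k; p=cv2.undistortPoints(np.array(uv,float).reshape(-1,1,2),K,D).reshape(-1,2)
    return np.c_[p,np.ones(len(p))]@T[:3,:3].T, T[:3,3]
def onplane(uv,z,k):
    v,o=rays(uv,k); return o+v*((z-o[2])/v[:,2])[:,None]
def cloud(d,k):
    vv,uu=np.nonzero(d>0); v,o=rays(np.c_[uu,vv],k); P=np.full(d.shape+(3,),np.nan); P[vv,uu]=o+v*d[vv,uu][:,None]; return P
def proj(P,k):
    K,D,T=k; M=np.linalg.inv(T); return cv2.projectPoints(np.array(P,float).reshape(-1,1,3),cv2.Rodrigues(M[:3,:3])[0],M[:3,3],K,D)[0].reshape(-1,2)
E
python3 - <<'E'
from h import *
s=manip.state(); print(s)
ims=[]
for n in ['scene','side','wrist']:
    im,d,k=shot(n,n+'0'); np.save(n+'0.npy',d); ims.append(im); print(n,k[2].round(3).tolist(),k[0][0,0],k[1])
E
```

```text
pics
{'time_s': 0.0, 'joint_pos': array([ 1.18982605,  0.53717448, -0.00445887,  1.5388475 ,  0.0026115 ,
        1.06729648, -0.07121817]), 'joint_vel': array([-0.00054659,  0.00076224, -0.00118288,  0.00033263, -0.00081126,
        0.00061957, -0.00029842]), 'tau': array([ 2.25594954e-05, -5.70980573e+01,  9.90986489e-01, -2.51599789e+01,
       -5.62254782e-02,  1.80666754e-02,  1.94763943e-04]), 'eef_pos': array([ 0.20104375, -0.61748932,  0.23784349]), 'tool_rot': array([-8.37211498e-04,  9.87634128e-01,  1.56774010e-01, -1.96674976e-04]), 'ft_force': array([ 0.64522674,  0.18631658, -0.21117578]), 'torque': array([-0.00733492,  0.01983275, -0.01148948]), 'finger_force': 0.0, 'width': 0.08813489328351118}
scene [[0.502, 0.698, -0.511, 1.277], [0.865, -0.404, 0.298, -0.434], [0.002, -0.592, -0.806, 1.221], [0.0, 0.0, 0.0, 1.0]] 524.8891184506967 [-0.19712371  0.          0.          0.          0.        ]
side [[-0.804, -0.443, 0.395, 0.119], [-0.594, 0.601, -0.535, 0.604], [-0.0, -0.665, -0.747, 1.116], [0.0, 0.0, 0.0, 1.0]] 473.3827529665707 [-0.1090561  0.         0.         0.         0.       ]
wrist [[0.31, -0.903, -0.297, 0.279], [-0.951, -0.295, -0.094, -0.592], [-0.003, 0.311, -0.95, 0.385], [0.0, 0.0, 0.0, 1.0]] 327.49069067128823 [0.02445294 0.         0.         0.         0.        ]
```

View pics/scene0.png

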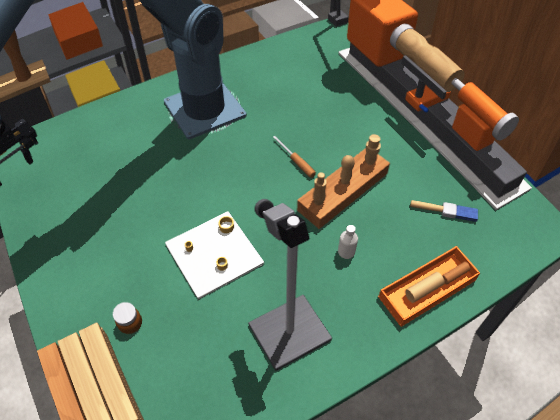

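View pics/side0.png

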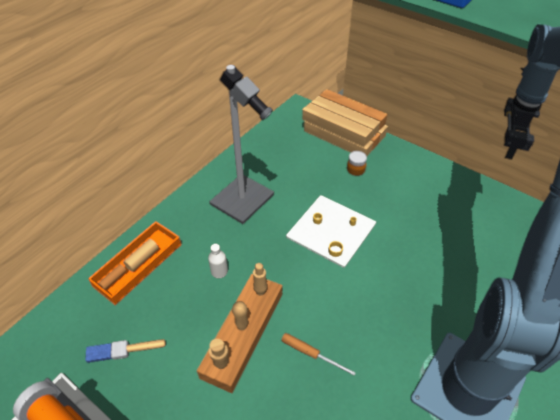

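```bash
python3 - <<'E'
from h import *
S={}
for n in ['scene','side']:
    im=cv2.imread(f'pics/{n}0.png'); d=np.load(n+'0.npy'); k=cam(n); P=cloud(d,k); S[n]=(im,P,k)
    def at(u,v,r=2): 
        q=P[v-r:v+r+1,u-r:u+r+1].reshape(-1,3); return np.nanmedian(q,0).round(4)
    # brass-like (saturated) points just above the white board
    hsv=cv2.cvtColor(im,cv2.COLOR_BGR2HSV)
    x0=(130,190,300,310) if n=='scene' else (270,180,400,280)
    m=np.zeros(im.shape[:2],np.uint8); m[x0[1]:x0[3],x0[0]:x0[2]]=255
    m&=((P[...,2]>0.028)&(P[...,2]<.046)).astype(np.uint8)*255
    nc,l,st,c=cv2.connectedComponentsWithStats(m)
    for i in range(1,nc):
        if st[i,4]>8:
            q=P[l==i]; (ctr,rad)=cv2.minEnclosingCircle(q[:,:2].astype(np.float32)); print(n,'ring',c[i].round(),st[i,4],np.round(ctr,4),round(rad,4),q[:,2].max().round(4))
    # tall parts
    x0=(290,120,400,225) if n=='scene' else (195,255,290,390)
    m=np.zeros(im.shape[:2],np.uint8); m[x0[1]:x0[3],x0[0]:x0[2]]=255
    m&=((P[...,2]>0.07)&(P[...,2]<.2)).astype(np.uint8)*255
    nc,l,st,c=cv2.connectedComponentsWithStats(m)
    for i in range(1,nc):
        if st[i,4]>20:
            q=P[l==i]; zt=np.percentile(q[:,2],98); t=q[q[:,2]>zt-.006]; print(n,'part',c[i].round(),st[i,4],q[:,2].max().round(4),np.round(t[:,:2].mean(0),4))
    # block top
    m=(abs(P[...,2]-.05)<.004); m2=np.zeros_like(m); m2[x0[1]-20:x0[3]+20,x0[0]-20:x0[2]+20]=1; q=P[m&m2]
    print(n,'block',cv2.minAreaRect((q[:,:2]*1000).astype(np.float32)))
    # camera: points above z .2
    x1=(240,190,320,340) if n=='scene' else (215,60,280,220)
    m2[:]=0; m2[x1[1]:x1[3],x1[0]:x1[2]]=1
    q=P[m2&(P[...,2]>.1)&(P[...,2]<.36)]; print(n,'col',np.median(q,0).round(4),len(q))
    q=P[m2&(P[...,2]>.36)]; print(n,'head',len(q),q[:,2].max(),q.min(0),q.max(0))
    q=P[m2&(abs(P[...,2]-.0)<.05)]
im,P,k=S['side']; cv2.imwrite('pics/sidecrop.png',cv2.resize(im[50:230,190:390],None,fx=4,fy=4,interpolation=2)[:600,:800])
im,P,k=S['scene']
np.set_printoptions(suppress=True,precision=3)
for b in [(248,328),(292,300),(330,332),(288,364)]: print('base',at(*b))
print(cam('scene')[0][:2,2])
E
```

```text
scene ring [298. 204.] 14 [0.5302 0.0513] 0.0061 0.0449
scene ring [226. 223.] 107 [ 0.4858 -0.1522] 0.0239 0.042
scene ring [188. 245.] 49 [ 0.4986 -0.2743] 0.0124 0.0407
scene ring [222. 262.] 76 [ 0.5922 -0.2196] 0.0162 0.0437
scene part [372. 148.] 315 0.1565 [0.5118 0.3118]
scene part [347. 167.] 286 0.1578 [0.5363 0.2045]
scene part [319. 188.] 317 0.1715 [0.5611 0.0978]
scene block ((548.36474609375, 181.8901824951172), (169.7614288330078, 350.4234924316406), 29.204349517822266)
scene col [ 0.8468 -0.1644  0.2484] 572
scene head 1693 0.48908378617481263 [ 0.71506945 -0.18310743  0.36015643] [ 0.86646691 -0.13680975  0.48908379]
side ring [318. 216.] 58 [ 0.5922 -0.2176] 0.0182 0.0412
side ring [353. 219.] 35 [ 0.497  -0.2726] 0.0119 0.0417
side ring [336. 247.] 97 [ 0.484  -0.1532] 0.0243 0.0397
side part [216. 258.] 127 0.0946 [0.708  0.1043]
side part [259. 278.] 333 0.1697 [0.5597 0.1007]
side part [240. 314.] 328 0.155 [0.5345 0.209 ]
side part [218. 353.] 416 0.154 [0.5098 0.3148]
side block ((593.220947265625, 219.39199829101562), (209.59413146972656, 306.5410461425781), 13.389233589172363)
side col [ 0.8345 -0.1519  0.2441] 488
side head 1279 0.48696207816112436 [ 0.71536357 -0.18125172  0.36034718] [ 0.86246321 -0.1310444   0.48696208]
base [ 0.778 -0.242  0.002]
base [ 0.849 -0.161  0.201]
base [ 0.891 -0.071  0.002]
base [ 0.909 -0.204  0.004]
[282.959 209.628]
```

View pics/sidecrop.png

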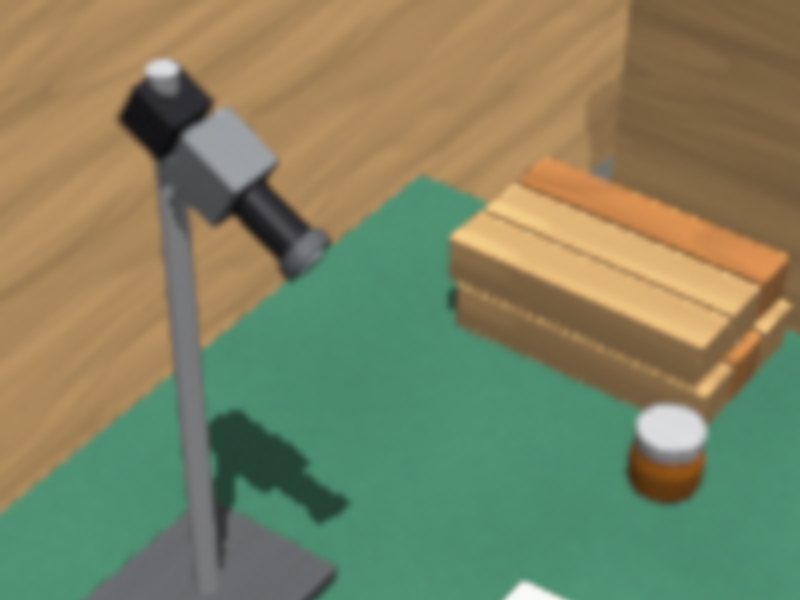

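```bash
python3 - <<'E'
from h import *
from scipy.optimize import least_squares
np.set_printoptions(suppress=True,precision=4)
A={}
for n in ['scene','side']:
    d=np.load(n+'0.npy'); k=cam(n); P=cloud(d,k)
    x1=(240,190,335,380) if n=='scene' else (200,60,280,225)
    m=np.zeros(d.shape,bool); m[x1[1]:x1[3],x1[0]:x1[2]]=1
    # drop edge pixels with depth steps
    g=cv2.morphologyEx(d,cv2.MORPH_GRADIENT,np.ones((3,3)))
    col=P[m&(P[...,2]>.06)&(P[...,2]<.34)&(np.hypot(P[...,0]-.845,P[...,1]+.16)<.05)]
    f=lambda p: np.hypot(col[:,0]-p[0],col[:,1]-p[1])-.010
    r=least_squares(f,[.85,-.16],loss='soft_l1',f_scale=.002); print(n,'column',r.x,np.abs(r.fun).mean(),len(col))
    c=r.x
    head=P[m&(P[...,2]>.34)&(np.hypot(P[...,0]-c[0],P[...,1]-c[1])>.06)&(P[...,0]<.85)&(P[...,0]>.69)&(g<.02)]
    b=head-0
    print(n,'barrel',len(b),b.min(0),b.max(0))
    A[n]=(b,c)
    base=P[m&(abs(P[...,2])<.03)]
    top=P[m&(P[...,2]>.478)]; print('top',np.median(top,0),len(top))
b=np.vstack([A[n][0] for n in A]); c=np.mean([A[n][1] for n in A],0)
# barrel points 67..117 mm in front of column : fit axis in plan: tilt fixed 30 deg; unknown yaw, lateral offset, height ; radius free (barrel), two-step radii
def res(p,q):
    yaw,ox,oy,oz,rad=p; ax=np.array([np.cos(yaw)*np.cos(np.pi/6),np.sin(yaw)*np.cos(np.pi/6),-.5])
    v=q-np.array([ox,oy,oz]); return np.linalg.norm(v-np.outer(v@ax,ax),axis=1)-rad
for n,q in [('scene',A['scene'][0]),('side',A['side'][0]),('both',b)]:
    yaw0=np.arctan2(*(np.median(q,0)[:2]-c)[::-1])
    F=lambda p: np.r_[res((p[0],c[0]+p[1]*-np.sin(p[0]),c[1]+p[1]*np.cos(p[0]),p[2],p[3]),q)]
    r=least_squares(F,[yaw0,0,.44,.016],loss='soft_l1',f_scale=.002)
    p=r.x; ax=np.array([np.cos(p[0])*.866,np.sin(p[0])*.866,-.5]); h=np.array([np.cos(p[0]),np.sin(p[0])])
    s=(q-np.array([c[0],c[1],p[2]]))@ax
    print(n,'yaw',np.degrees(p[0]),'lat',p[1],'zc',p[2],'rad',p[3],'front s',np.percentile(s,[50,90,95,99]),'expect',.117/.866, np.abs(r.fun).mean())
    o=np.r_[c[0]-np.sin(p[0])*p[1],c[1]+np.cos(p[0])*p[1],p[2]]
    L=o+ax*.117/.866; print('  lens',L,'focus',L+ax*.18)
E
```

```text
scene column [ 0.8535 -0.169 ] 0.0027156164277912314 546
scene barrel 324 [ 0.7201 -0.1821  0.3917] [ 0.7979 -0.1401  0.4577]
top [ 0.8438 -0.1601  0.4836] 196
side column [ 0.8299 -0.1465] 0.0030951673370073073 503
side barrel 236 [ 0.7154 -0.1751  0.3895] [ 0.7747 -0.1356  0.4437]
top [ 0.8408 -0.1541  0.4833] 52
scene yaw -200.5039417026984 lat 0.011801523643520358 zc 0.42947755876163285 rad 0.04628922223782847 front s [0.0467 0.103  0.1054 0.1074] expect 0.1351039260969977 0.0024250800179683387
  lens [ 0.728  -0.1278  0.3619] focus [ 0.582  -0.0732  0.2719]
side yaw 175.66051676538473 lat 0.021195886380745967 zc 0.43779885634881116 rad 0.035573685396165344 front s [0.0921 0.1208 0.1244 0.1264] expect 0.1351039260969977 0.002662616204154292
  lens [ 0.7234 -0.17    0.3702] focus [ 0.568  -0.1582  0.2802]
both yaw 173.8802888873651 lat 0.012602080141219595 zc 0.4608345853296222 rad 0.016620013102355263 front s [0.0956 0.1274 0.132  0.1371] expect 0.1351039260969977 0.004195603104045511
  lens [ 0.724  -0.1578  0.3933] focus [ 0.569  -0.1412  0.3033]
```

```bash
python3 - <<'E'
from h import *
a=cv2.imread('pics/scene0.png')[190:260,245:315]; b=cv2.imread('pics/side0.png')[60:130,212:282]
o=np.hstack([cv2.resize(x,(400,400),interpolation=cv2.INTER_CUBIC) for x in (a,b)]); o=cv2.convertScaleAbs(o,alpha=1.8,beta=20); cv2.imwrite('pics/heads.png',o)
np.set_printoptions(suppress=True,precision=4)
# column centre-lines by grey column pixels (dark-grey, low saturation) per row
for n,(r0,r1,u0,u1) in {'scene':(250,325,278,305),'side':(105,190,225,250)}.items():
    im=cv2.imread(f'pics/{n}0.png'); h=cv2.cvtColor(im,cv2.COLOR_BGR2HSV)
    pts=[]
    for v in range(r0,r1,5):
        u=np.nonzero(h[v,u0:u1,1]<70)[0]+u0
        if len(u): pts.append((u.mean(),v,len(u)))
    pts=np.array(pts); v,o=rays(pts[:,:2],cam(n)); nrm=np.linalg.svd(v)[2][2]; print(n,pts[[0,-1]],o,nrm)
    if n=='scene': n1,o1=nrm,o
# vertical line: intersection of two planes
z=np.array([0,.2,.4]); print([np.linalg.solve([n1[:2],nrm[:2]],[n1@o1-n1[2]*zz,nrm@o-nrm[2]*zz]) for zz in z])
E
```

```text
scene [[292. 250.  11.]
 [291. 320.  27.]] [ 1.2772 -0.4339  1.2207] [-0.5066 -0.862  -0.0176]
side [[236.  105.   10. ]
 [238.5 185.   22. ]] [0.1188 0.6035 1.1156] [-0.7321 -0.6811 -0.0096]
[array([ 0.8318, -0.1471]), array([ 0.8344, -0.1527]), array([ 0.837 , -0.1584])]
```

View pics/heads.png

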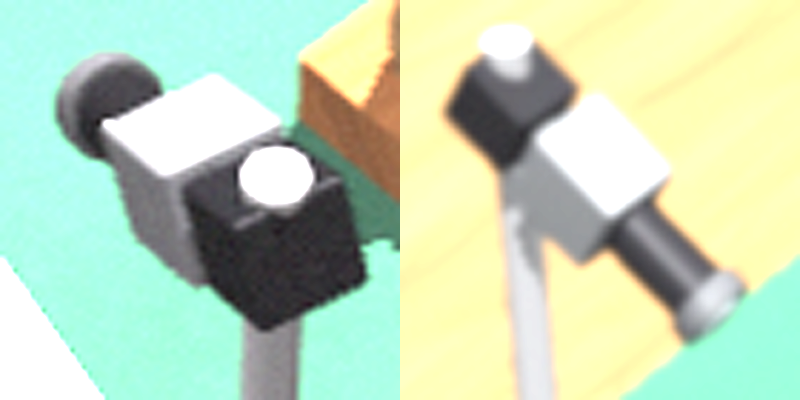

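```bash
python3 - <<'E'
from h import *
np.set_printoptions(suppress=True,precision=4)
def tri(a,b):
    (v1,o1),(v2,o2)=rays([a],cam('scene')),rays([b],cam('side')); v1,v2=v1[0],v2[0]
    s=np.linalg.lstsq(np.c_[v1,-v2],o2-o1,rcond=None)[0]; p,q=o1+v1*s[0],o2+v2*s[1]; return (p+q)/2,np.linalg.norm(p-q)
L,e=tri((262.5,208.4),(267.5,114.4)); T,e2=tri((293.1,220.1),(230.5,67.4))
print('lens',L,e,'coltop',T,e2, onplane([(293.1,220.1)],.485,cam('scene')),onplane([(230.5,67.4)],.485,cam('side')))
h=L[:2]-T[:2]; print(np.linalg.norm(h),np.degrees(np.arctan2(h[1],h[0])))
ims={n:cv2.imread(f'pics/{n}0.png') for n in('scene','side')}
# base corners in scene, approx
B=onplane([(248,328),(292,300),(330,332),(288,364)],.006,cam('scene'))[:,:2]; print(B, B.mean(0))
for n in ims:
    im=ims[n]; h=cv2.cvtColor(im,cv2.COLOR_BGR2HSV)
    m=((h[...,1]<60)&(h[...,2]<130)).astype(np.uint8); r=np.zeros_like(m); x=(240,285,340,372) if n=='scene' else (203,170,280,225); r[x[1]:x[3],x[0]:x[2]]=1
    c=max(cv2.findContours(m&r,0,1)[0],key=cv2.contourArea); P=onplane(c.reshape(-1,2),.006,cam(n))[:,:2]; print(n,cv2.minAreaRect((P*1000).astype(np.float32)))
E
```

```text
lens [ 0.7264 -0.1592  0.3881] 0.00027386977796668206 coltop [ 0.8384 -0.1575  0.4844] 0.00010656580720925227 [[ 0.8387 -0.1577  0.485 ]] [[ 0.8378 -0.1567  0.485 ]]
0.11200394669501254 -179.09703561341328
[[ 0.7794 -0.2428]
 [ 0.7672 -0.1084]
 [ 0.8909 -0.0722]
 [ 0.91   -0.2042]] [ 0.8369 -0.1569]
scene ((817.1795654296875, -159.2313232421875), (186.35745239257812, 161.60520935058594), 0.73138827085495)
side ((856.54638671875, -170.26260375976562), (181.75436401367188, 170.2853240966797), 89.86363983154297)
```

Request:
jog_arm([
  [1,0.0195,0.0199,-0.0045,1.35],
  [1,0.0195,0.0199,-0.0045,1.35],
  [1,0.0195,0.0199,-0.0045,1.35],
  [1,0.0195,0.0199,-0.0045,1.35],
  [1,0.0195,0.0199,-0.0045,1.35],
  [1,0.0195,0.0199,-0.0045,1.35],
  [1,0.0195,0.0199,-0.0045,1.35],
  [1,0.0195,0.0199,-0.0045,1.35],
  [1,0.0195,0.0199,-0.0045,1.35],
  [1,0.0195,0.0199,-0.0045,1.35],
  [1,0.0195,0.0199,-0.0045,1.35],
  [1,0.0195,0.0199,-0.0045,1.35],
  [1,0.0195,0.0199,-0.0045,1.35],
  [1,0.0195,0.0199,-0.0045,1.35],
  [1,0.0195,0.0199,-0.0045,1.35],
  [1,0.0195,0.0199,-0.0045,1.35],
  [1,0.0195,0.0199,-0.0045,1.35],
  [1,0.0195,0.0199,-0.0045,1.35],
  [1,0.0195,0.0199,-0.0045,1.35],
  [1,0.0195,0.0199,-0.0045,1.35],
])

```text
time_s: 2.15
eef_pos: [0.5917, -0.2194, 0.1482]
tool_rot: [-0.0, -0.003, 1.0, -0.0]
ft_force: [1.4, -0.2, 0.2]
width: 0.088
finger_force: 0.0
```

```bash
python3 - <<'E'
from h import *
np.set_printoptions(suppress=True,precision=4)
s=manip.state();print(s['joint_pos'])
im,d,k=shot('wrist','w1'); np.save('w1.npy',d); P=cloud(d,k)
m=((abs(P[...,2]-.037)<.007)&(np.hypot(P[...,0]-.592,P[...,1]+.2186)<.035)).astype(np.uint8)
c=max(cv2.findContours(m,0,1)[0],key=cv2.contourArea).reshape(-1,2)
X=onplane(c,.036,k); print(cv2.minEnclosingCircle(X[:,:2].astype(np.float32)),c.mean(0),m.sum())
e=cv2.fitEllipse(c); print(e, onplane([e[0]],.036,k))
E
```

```text
[ 0.7515  0.7146 -0.6916  1.6302  0.5234  0.9905  1.4628]
((0.590634822845459, -0.2190077006816864), 0.016221748664975166) [281.2427 206.2233] 581
((281.2249755859375, 206.2227020263672), (36.05131149291992, 36.13197326660156), 1.1006152629852295) [[ 0.5905 -0.2187  0.036 ]]
```

View pics/w1.png

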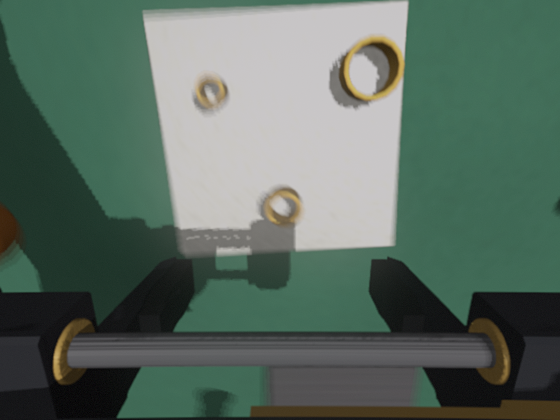

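Request:
jog_arm([
  [1,-0.0012,0.0005,-0.03,0],
  [1,0,0,-0.03,0],
  [1,0,0,-0.03,0],
  [1,0,0,-0.03,0],
  [1,0,0,-0.0135,0],
  [0.8,0,0,0,0],
  [0.5,0,0,0,0],
  [0.2,0,0,0,0],
  [0.2,0,0,0,0],
  [0.2,0,0,0,0],
  [0.2,0,0,0,0],
  [0.2,0,0,0,0],
], squeeze=20)

```text
time_s: 3.4
eef_pos: [0.5901, -0.2196, 0.0153]
tool_rot: [0.0, -0.0, 1.0, -0.0]
ft_force: [0.3, -0.1, -0.6]
width: 0.0345
finger_force: 0.0
```

Request:
jog_arm([
  [0.2,0,0,0,0],
  [0.2,0,0,0,0],
  [0.2,0,0,0.02,0],
  [0.2,0,0,0.04,0],
  [0.2,0,0,0.045,0],
  [0.2,0,0,0.045,0],
  [0.2,0,0.02,0.045,0],
  [0.2,-0.003,0.035,0.04,0],
  [0.2,-0.003,0.035,0,0],
  [0.2,-0.003,0.035,0,0],
  [0.2,-0.003,0.035,0,0],
  [0.2,-0.003,0.035,0,0],
  [0.2,-0.003,0.035,0,0],
  [0.2,-0.003,0.035,0,0],
  [0.2,-0.003,0.035,0,0],
  [0.2,-0.003,0.018,0,0],
  [0.2,-0.006,0,0,0],
  [0.2,0,0,0,0],
])

```text
time_s: 5.2
eef_pos: [0.5565, 0.0959, 0.2485]
tool_rot: [0.0, -0.001, 1.0, -0.001]
ft_force: [0.2, -0.5, 0.1]
width: 0.031
finger_force: 20.0
```

```bash
python3 - <<'E'
from h import *
np.set_printoptions(suppress=True,precision=4)
s=manip.state();print(s['joint_pos'],s['eef_pos'],s['width'],s['finger_force'])
im,d,k=shot('wrist','w2'); np.save('w2.npy',d); P=cloud(d,k)
m=((P[...,2]>.157)&(P[...,2]<.176)&(np.hypot(P[...,0]-.56,P[...,1]-.1)<.03)).astype(np.uint8)
print(m.sum()); q=P[m>0]; print(np.median(q,0))
c=max(cv2.findContours(m,0,1)[0],key=cv2.contourArea).reshape(-1,2)
X=onplane(c,.165,k); print(cv2.minEnclosingCircle(X[:,:2].astype(np.float32)),c.mean(0))
# ferrule in hand
t=s['eef_pos']; m=(P[...,2]>t[2]+.005)&(P[...,2]<t[2]+.04)&(np.hypot(P[...,0]-t[0],P[...,1]-t[1])<.0175)
print(m.sum(),np.argwhere(m).mean(0)); q=P[m]; print(q.min(0),q.max(0))
E
```

```text
[ 0.3571  0.5082 -0.8223  1.7238  0.4145  1.0929  0.9748] [0.5565 0.0959 0.2485] 0.03098070178130542 19.99983367306413
560
[0.5592 0.1    0.1657]
((0.5594703555107117, 0.10034511983394623), 0.010848449543118477) [286.1216 222.527 ]
3867 [292.668  280.2343]
[0.5419 0.0796 0.2535] [0.5727 0.1133 0.282 ]
```

View pics/w2.png

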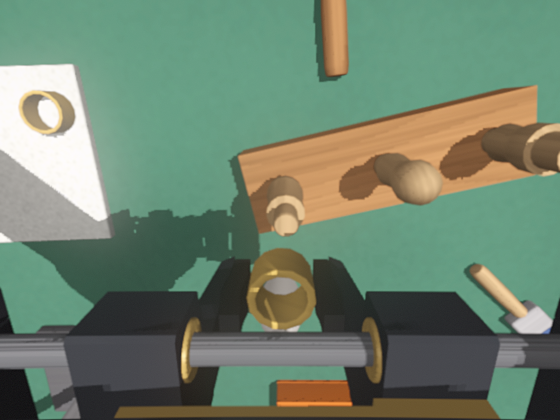

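```bash
python3 - <<'E'
from h import *
np.set_printoptions(suppress=True,precision=4)
im=cv2.imread('pics/w2.png'); d=np.load('w2.npy'); k=cam('wrist'); P=cloud(d,k)
for v in range(246,336,4): print(v,P[v,278:287].mean(0),im[v,282])
h=cv2.cvtColor(im,cv2.COLOR_BGR2HSV); m=((h[...,0]>15)&(h[...,0]<32)&(h[...,1]>120)&(h[...,2]>60)).astype(np.uint8); m[:248]=0;m[335:]=0;m[:,:240]=0;m[:,325:]=0
c=max(cv2.findContours(m,0,1)[0],key=cv2.contourArea).reshape(-1,2)
print(c.min(0),c.max(0)); lo=c[c[:,1]>296]
for z in (.262,.266,.270): 
    X=onplane(lo,z,k)[:,:2]; A=np.c_[2*X,np.ones(len(X))]; s=np.linalg.lstsq(A,(X**2).sum(1),rcond=None)[0]; print(z,s[:2],np.sqrt(s[2]+s[:2]@s[:2]))
E
```

```text
246 [0.6522 0.0962 0.0008] [128 154 108]
250 [0.5435 0.0957 0.2494] [ 58 100 123]
254 [0.5436 0.0957 0.2538] [ 57  98 120]
258 [0.5435 0.0957 0.2582] [ 57  97 118]
262 [0.5435 0.0957 0.2621] [ 57  98 118]
266 [0.5436 0.0956 0.2658] [ 56  97 117]
270 [0.5437 0.0956 0.2693] [ 61 111 135]
274 [0.5451 0.0956 0.2702] [ 68 122 148]
278 [0.6923 0.0962 0.0134] [142 149 155]
282 [0.6922 0.0962 0.0238] [146 152 158]
286 [0.6922 0.0962 0.0336] [148 154 160]
290 [0.6919 0.0961 0.0434] [149 155 161]
294 [0.6511 0.0962 0.1172] [119 131 141]
298 [0.5701 0.0957 0.2497] [ 56  97 118]
302 [0.5697 0.0957 0.254 ] [ 56  97 118]
306 [0.57   0.0957 0.2568] [ 58 100 122]
310 [0.5697 0.0957 0.2606] [ 58 102 123]
314 [0.5696 0.0957 0.2638] [ 59 101 122]
318 [0.5697 0.0957 0.2668] [ 58  99 120]
322 [0.5701 0.0957 0.2692] [ 64 111 135]
326 [0.5716 0.0957 0.27  ] [ 72 127 152]
330 [0.7049 0.096  0.1013] [139 145 152]
334 [0.5306 0.0955 0.327 ] [73 75 75]
[246 249] [315 328]
0.262 [0.5627 0.0951] 0.01586989076210871
0.266 [0.5601 0.0951] 0.01539350757913648
0.27 [0.5575 0.0951] 0.014917124396137939
```

Request:
jog_arm([
  [0.2,0.0008,0.0047,0,0],
  [0.2,0,0,-0.03,0],
  [0.2,0,0,-0.03,0],
  [0.2,0,0,-0.012,0],
  [0.2,0,0,0,0],
  [0.2,0,0,-0.006,0],
  [0.2,0,0,-0.006,0],
  [0.2,0,0,-0.003,0],
  [0.2,0,0,0,0],
])

```text
time_s: 6.15
eef_pos: [0.5581, 0.101, 0.1608]
tool_rot: [0.0, -0.0, 1.0, -0.0]
ft_force: [-0.2, 0.1, -0.1]
width: 0.0306
finger_force: 20.0
```

Request:
jog_arm([
  [0.2,0,0,-0.006,0],
  [0.2,0,0,-0.006,0],
  [0.2,0,0,-0.006,0],
  [0.2,0,0,-0.002,0],
  [0.2,0,0,0,0],
])

```text
time_s: 6.65
eef_pos: [0.5581, 0.1011, 0.1406]
tool_rot: [0.0, -0.0, 1.0, 0.0]
ft_force: [1.0, 0.4, -0.1]
width: 0.0309
finger_force: 20.0
```

Request:
jog_arm([
  [0.45,0,0,0,0],
  [0.6,0,0,0,0],
  [0.7,0,0,0,0],
  [0.7,0,0,0,0],
  [0.7,0,0,0.03,0],
  [0.7,0,0,0.03,0],
  [0.7,0,0,0.03,0],
  [0.7,0,0,0,0],
])

```text
time_s: 7.45
eef_pos: [0.5602, 0.1021, 0.2348]
tool_rot: [0.003, -0.0, 1.0, 0.001]
ft_force: [0.1, 0.3, 0.3]
width: 0.0616
finger_force: 0.0
```

```bash
python3 - <<'E'
from h import *
np.set_printoptions(suppress=True,precision=4)
im,d,k=shot('wrist','w3'); np.save('w3.npy',d); P=cloud(d,k)
m=((P[...,2]>.13)&(P[...,2]<.176)&(np.hypot(P[...,0]-.5595,P[...,1]-.1)<.03)).astype(np.uint8)
ys,xs=np.nonzero(m); u=int(np.median(xs)); print(manip.state()['eef_pos'],manip.state()['width'])
for v in range(ys.min()-2,ys.max()+14,2): print(v,P[v,u-2:u+3].mean(0),im[v,u])
cv2.imwrite('pics/w3c.png',cv2.resize(im[ys.min()-40:ys.max()+50,u-70:u+70],None,fx=4,fy=4)[:600])
E
```

```text
[0.5592 0.1014 0.2326] 0.06166756644010031
190 [0.5458 0.1003 0.1234] [ 84 116 144]
192 [0.5458 0.1003 0.1299] [ 82 115 143]
194 [0.5458 0.1004 0.1355] [ 71 115 142]
196 [0.5455 0.1004 0.1425] [ 66 119 145]
198 [0.5452 0.1005 0.1491] [ 67 119 146]
200 [0.5453 0.1005 0.154 ] [ 66 119 147]
202 [0.5454 0.1005 0.1587] [ 91 165 193]
204 [0.546  0.1005 0.1616] [122 208 238]
206 [0.5473 0.1005 0.1621] [109 189 221]
208 [0.5489 0.1005 0.1616] [ 88 133 162]
210 [0.5517 0.1005 0.1575] [ 89 122 149]
212 [0.5517 0.1005 0.1622] [ 98 134 163]
214 [0.5524 0.1005 0.1644] [123 165 198]
216 [0.5533 0.1006 0.1662] [146 192 225]
218 [0.5546 0.1006 0.1667] [147 193 226]
220 [0.5561 0.1005 0.1664] [148 193 226]
222 [0.5576 0.1005 0.1665] [147 193 226]
224 [0.5592 0.1005 0.1663] [147 193 227]
226 [0.5609 0.1005 0.1658] [108 147 178]
228 [0.5623 0.1005 0.166 ] [ 83 114 139]
230 [0.5637 0.1005 0.1662] [ 85 116 141]
232 [0.5654 0.1005 0.1657] [ 84 116 140]
234 [0.5668 0.1005 0.1661] [ 85 116 141]
236 [0.5685 0.1005 0.1658] [ 83 116 140]
238 [0.5699 0.1005 0.166 ] [ 72 123 147]
240 [0.5732 0.1005 0.162 ] [ 72 123 146]
242 [0.5748 0.1005 0.162 ] [108 139 118]
244 [0.6484 0.0992 0.0004] [124 149 103]
246 [0.6508 0.0992 0.0014] [124 148 103]
248 [0.6537 0.0992 0.0011] [122 148 101]
250 [0.6563 0.0992 0.0014] [123 149 101]
252 [0.6593 0.0992 0.001 ] [124 150 102]
254 [0.6624 0.0992 0.0005] [124 149 101]
```

View pics/w3c.png

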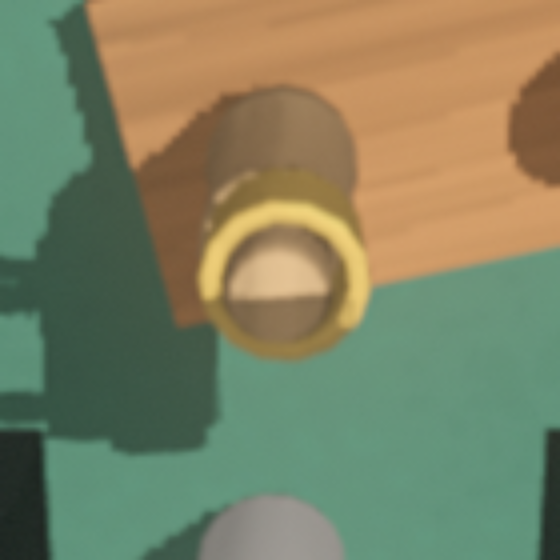

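Request:
jog_arm([
  [0.7,0.0022,-0.0007,0,0],
  [0.7,0,0,-0.03,0],
  [0.7,0,0,-0.03,0],
  [0.7,0,0,-0.03,0],
  [0.7,0,0,-0.02,0],
  [0.7,0,0,-0.01,0],
  [0.6,0,0,-0.0046,0],
  [0.3,0,0,0,0],
  [0.2,0,0,0,0],
  [0.2,0,0,0,0],
  [0.2,0,0,0,0],
  [0.2,0,0,0,0],
], squeeze=20)

```text
time_s: 8.7
eef_pos: [0.5609, 0.1004, 0.1071]
tool_rot: [0.001, -0.0, 1.0, 0.0]
ft_force: [-0.0, -0.5, 5.1]
width: 0.0313
finger_force: 20.0
```

Request:
jog_arm([
  [0.2,0,0,0,0],
  [0.2,0,0,0,0],
])

```text
time_s: 8.9
eef_pos: [0.561, 0.1004, 0.107]
tool_rot: [0.001, -0.0, 1.0, -0.0]
ft_force: [0.1, -1.3, 5.9]
width: 0.0312
finger_force: 20.0
```

```bash
python3 - <<'E'
from h import *
np.set_printoptions(suppress=True,precision=4)
s=manip.state(); print(s['eef_pos'],s['ft_force'],s['torque'],s['width'],s['tool_rot'])
a,_,_=shot('wrist','w4'); b,_,k=shot('scene','s4'); c,_,k2=shot('side','d4')
u=proj([[.5605,.1,.14]],k)[0].astype(int); w=proj([[.5605,.1,.14]],k2)[0].astype(int)
o=np.hstack([cv2.resize(a[140:400,150:410],(400,400)),cv2.resize(b[u[1]-50:u[1]+50,u[0]-50:u[0]+50],(400,400))]); cv2.imwrite('pics/g4.png',o)
E
```

```text
[0.561  0.1004 0.107 ] [ 0.0917 -1.2744  5.8909] [-0.1405 -0.1034  0.0142] 0.031244466347510186 [ 0.0008 -0.0002  1.     -0.    ]
```

View pics/g4.png

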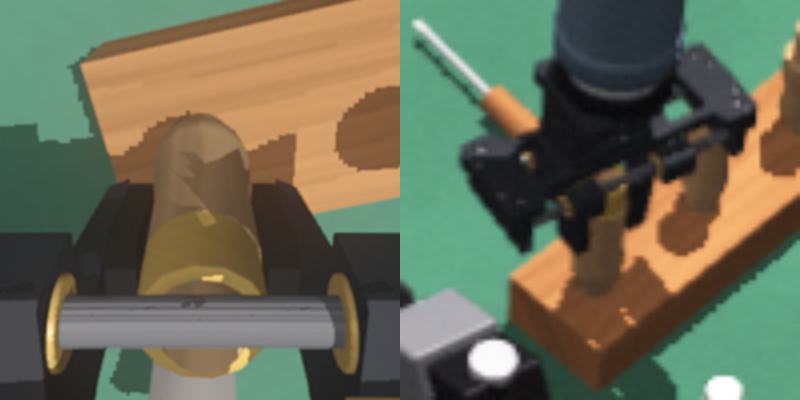

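Request:
jog_arm([
  [0.5,0,0,0,0],
  [0.5,0,0,0.002,0],
  [0.5,0,0,0.0015,0],
  [0.5,0,0,0,0],
  [0.2,0,0,0,0],
  [0.2,0,0,0,0],
  [0.2,0,0,0,0],
  [0.2,0,0,0,0],
], squeeze=20)

```text
time_s: 9.85
eef_pos: [0.5602, 0.1002, 0.1096]
tool_rot: [-0.0, -0.0, 1.0, -0.0]
ft_force: [0.4, -0.6, -0.5]
width: 0.0311
finger_force: 20.0
```

Request:
jog_arm([
  [0.2,0,0,0.005,0],
  [0.2,0,0,0.01,0],
  [0.2,0,0,0.01,0],
  [0.2,0,0,0.005,0],
  [0.2,0,0,0,0],
  [0.2,0,0,0,0],
])

```text
time_s: 10.45
eef_pos: [0.5602, 0.1002, 0.1398]
tool_rot: [0.0, -0.0, 1.0, -0.0]
ft_force: [0.6, -0.1, -1.7]
width: 0.0314
finger_force: 20.0
```

```bash
python3 - <<'E'
from h import *
np.set_printoptions(suppress=True,precision=4)
s=manip.state(); print(s['eef_pos'],s['ft_force'],s['torque'],s['width'])
a,d,k=shot('wrist','w5'); P=cloud(d,k); u=281
m=(np.hypot(P[...,0]-.5605,P[...,1]-.1)<.02)
for v in range(210,345,5): print(v,P[v,u-2:u+3].mean(0),a[v,u])
E
```

```text
[0.5602 0.1002 0.1398] [ 0.6252 -0.0734 -1.7413] [ 0.0684 -0.1653  0.0157] 0.03140151471461489
210 [0.5494 0.1006 0.0682] [ 73 104 132]
215 [0.5495 0.1006 0.079 ] [ 70  98 124]
220 [0.543  0.1006 0.1074] [ 86 119 149]
225 [0.5436 0.1006 0.114 ] [ 88 122 152]
230 [0.5444 0.1006 0.1198] [ 85 118 147]
235 [0.5452 0.1006 0.125 ] [ 85 116 144]
240 [0.5454 0.1006 0.1314] [ 83 116 144]
245 [0.5453 0.1006 0.1378] [ 63  88 112]
250 [0.5454 0.1006 0.1436] [ 63  88 112]
255 [0.5455 0.1006 0.1488] [ 66  92 116]
260 [0.5452 0.1006 0.1547] [ 66  93 117]
265 [0.5454 0.1006 0.159 ] [ 66  93 116]
270 [0.5454 0.1006 0.1635] [ 66  92 115]
275 [0.5453 0.1006 0.1679] [ 81 122 149]
280 [0.5447 0.1006 0.173 ] [ 66 121 148]
285 [0.545  0.1006 0.1762] [ 52  96 119]
290 [0.545  0.1006 0.1797] [ 51  95 118]
295 [0.5445 0.1006 0.1838] [ 53  97 119]
300 [0.5449 0.1006 0.1865] [ 53  95 117]
305 [0.5451 0.1006 0.1892] [ 55  97 119]
310 [0.5452 0.1006 0.192 ] [ 69 126 153]
315 [0.547  0.1006 0.1922] [ 68 121 147]
320 [0.5511 0.1006 0.1893] [ 71  95 118]
325 [0.5511 0.1006 0.1921] [ 72  96 119]
330 [0.5517 0.1006 0.1939] [ 74  99 122]
335 [0.5335 0.1006 0.2192] [81 82 85]
340 [0.534  0.1006 0.2203] [102 101 103]
```

Request:
jog_arm([
  [0.2,-0.007,0,-0.0001,0],
  [0.2,-0.0057,0,-0.0004,0],
  [0.2,-0.0057,0,-0.0007,0],
  [0.2,-0.0056,0,-0.001,0],
  [0.2,-0.0055,0,-0.0013,0],
  [0.2,-0.0054,0,-0.0016,0],
  [0.2,-0.0053,0,-0.0019,0],
  [0.2,-0.0052,0,-0.0022,0],
  [0.2,0,0,0,0],
], squeeze=15)

```text
time_s: 11.4
eef_pos: [0.5138, 0.1003, 0.1301]
tool_rot: [-0.001, -0.001, 1.0, -0.0]
ft_force: [1.0, -0.1, -1.2]
width: 0.0315
finger_force: 15.0
```

```bash
cat > tilt.py <<'E'
from h import *
np.set_printoptions(suppress=True,precision=4)
def tilt(name):
    s=manip.state(); t=s['eef_pos']; print(t,s['ft_force'],s['width'],s['time_s'])
    a,d,k=shot('wrist',name); P=cloud(d,k); np.save(name+'.npy',P)
    g=t+[0,0,.019]
    m=(abs(P[...,1]-t[1])<.004)&(abs(P[...,2]-g[2])<.05)&(abs(P[...,0]-g[0])<.07)
    m[330:]=0
    q=P[m]; h=cv2.cvtColor(a,cv2.COLOR_BGR2HSV)
    for v in range(190,340,6):
        u=int(round(np.mean(np.nonzero(m[v])[0]))) if m[v].any() else None
        us=np.nonzero(m[v])[0]
        if len(us)>2: print(v,int(us.mean()),P[v,us].mean(0)-g,a[v,int(us.mean())],h[v,int(us.mean())])
E
python3 -c "
from tilt import *; tilt('w6')"
```

```text
[0.5138 0.1003 0.1301] [ 0.9953 -0.1046 -1.1507] 0.03152280354854649 11.4
250 278 [-0.0313 -0.0005  0.0206] [104 186 219] [ 21 134 219]
256 280 [-0.0297  0.      0.0223] [136 224 251] [ 23 117 251]
262 279 [-0.0197 -0.0001  0.0072] [ 88 124 154] [ 16 109 154]
268 280 [-0.0153 -0.      0.0039] [ 70 100 129] [ 15 117 129]
274 280 [-0.0258  0.      0.0283] [159 207 241] [ 18  87 241]
280 280 [-0.0243  0.0001  0.0296] [160 208 242] [ 18  86 242]
286 280 [-0.0225  0.0001  0.0305] [161 209 242] [ 18  85 242]
292 280 [-0.0206  0.0001  0.0311] [162 210 243] [ 18  85 243]
298 279 [-0.019  -0.0001  0.0323] [ 94 130 160] [ 16 105 160]
304 279 [-0.0172 -0.0001  0.033 ] [ 94 129 159] [ 16 104 159]
310 279 [-0.0154 -0.0001  0.0338] [ 93 128 158] [ 16 105 158]
316 279 [-0.0137 -0.0001  0.0348] [ 94 127 156] [ 16 101 156]
322 279 [-0.012  -0.0001  0.0356] [136 180 214] [ 17  93 214]
328 280 [-0.0078  0.0001  0.0332] [ 71 123 149] [ 20 133 149]
```

Request:
jog_arm([
  [0.2,-0.002,0,-0.001,0],
  [0.2,-0.0012,0,-0.0006,0],
  [0.2,0,0,0,0],
])

```text
time_s: 11.75
eef_pos: [0.5116, 0.1004, 0.1289]
tool_rot: [0.0, -0.0, 1.0, 0.0]
ft_force: [0.4, -1.2, 0.0]
width: 0.0315
finger_force: 15.0
```

Request:
jog_arm([
  [0.2,0,0,0,0],
  [0.2,0.001,0,0.005,0],
  [0.2,0,0,0.015,0],
  [0.2,0,0,0.03,0],
  [0.2,0,0,0.03,0],
  [0.2,0,0,0.03,0],
  [0.2,0,0,0,0],
  [0.2,0,0,0,0],
], squeeze=40)

```text
time_s: 12.55
eef_pos: [0.5126, 0.1003, 0.2396]
tool_rot: [0.001, -0.0, 1.0, -0.0]
ft_force: [-0.7, -0.8, -1.7]
width: 0.031
finger_force: 40.0
```

```bash
cat > tilt.py <<'E'
from h import *
np.set_printoptions(suppress=True,precision=4)
def tilt(name):
    s=manip.state(); t=s['eef_pos']; print(t,s['ft_force'],s['width'],s['time_s'])
    a,d,k=shot(name=name,n='wrist'); P=cloud(d,k); np.save(name+'.npy',P)
    Q=P-(t+[0,0,.019]); m=(abs(Q[...,1])<.014)&(Q[...,2]>.015)&(Q[...,2]<.042)&(Q[...,0]<0)&(Q[...,0]>-.045); m[332:]=0
    q=Q[m]; rng=np.random.default_rng(0); best=None
    for _ in range(3000):
        p=q[rng.choice(len(q),3,False)]; n=np.cross(p[1]-p[0],p[2]-p[0]); l=np.linalg.norm(n)
        if l<2e-5: continue
        n/=l; n*=np.sign(n[2]); 
        if n[2]<.7: continue
        i=abs((q-p[0])@n)<.0007
        if best is None or i.sum()>best.sum(): best=i
    c=q[best].mean(0); n=np.linalg.svd(q[best]-c)[2][2]; n*=np.sign(n[2])
    mm=np.zeros(m.shape,np.uint8); mm[m]=best
    sel=q[best]; r=sel-c; print('normal',n,'lean back deg',np.degrees(np.arctan2(-n[0],n[2])),'side deg',np.degrees(np.arctan2(n[1],n[2])),'inliers',best.sum(),'mean',c,'ylim',sel[:,1].min(),sel[:,1].max())
    off=(q-c)@n
    print('offset histogram mm',np.histogram(off*1000,np.arange(-8,3,1))[0])
    return t,n,c,Q,mm
E
python3 -c "
from tilt import *; tilt('w7')"
```

```text
[0.5126 0.1003 0.2396] [-0.7032 -0.7521 -1.7396] 0.031038009526800445 12.55
normal [-0.4717  0.0005  0.8818] lean back deg 28.144542475145347 side deg 0.03295153881736036 inliers 1640 mean [-0.0192  0.      0.0275] ylim -0.013982164564673119 0.013990221207563158
offset histogram mm [  16   23   23   30   25   43  230 1054  990  319]
```

```bash
python3 - <<'E'
from h import *
np.set_printoptions(suppress=True,precision=4)
P=np.load('w7.npy'); a=cv2.imread('pics/w7.png'); t=np.array([.5126,.1003,.2396+.019])
for v in range(170,336,4): print(v,np.median(P[v,277:284]-t,0),a[v,280])
cv2.imwrite('pics/w7c.png',cv2.resize(a[150:350,180:380],None,fx=3,fy=3))
E
```

```text
170 [-0.0071 -0.0007 -0.2573] [129 154 105]
174 [-0.0022 -0.0007 -0.2577] [129 155 106]
178 [ 0.0024 -0.0007 -0.2565] [ 82 109 115]
182 [ 0.0028 -0.0007 -0.237 ] [ 63  92 123]
186 [ 0.0027 -0.0006 -0.2173] [ 60  88 121]
190 [ 0.0045 -0.0006 -0.207 ] [101 152 203]
194 [ 0.0088 -0.0006 -0.2069] [ 99 147 198]
198 [ 0.0134 -0.0006 -0.2074] [ 93 141 191]
202 [ 0.0178 -0.0006 -0.2075] [ 89 136 185]
206 [ 0.0221 -0.0006 -0.207 ] [ 97 147 199]
210 [ 0.0268 -0.0006 -0.2074] [ 95 144 194]
214 [ 0.0314 -0.0006 -0.2077] [ 90 137 188]
218 [ 0.0491 -0.0007 -0.2454] [ 57  89 126]
222 [ 0.0543 -0.0007 -0.2455] [ 64  98 139]
226 [ 0.0594 -0.0007 -0.2455] [ 59  92 131]
230 [ 0.0615 -0.0007 -0.2374] [ 59  93 131]
234 [ 0.0613 -0.0007 -0.2242] [ 58  91 129]
238 [ 0.0613 -0.0006 -0.2124] [ 66 104 146]
242 [ 0.0642 -0.0006 -0.2077] [104 156 209]
246 [ 0.069  -0.0006 -0.2075] [105 158 211]
250 [-0.0315  0.      0.0208] [113 198 230]
254 [-0.0302  0.      0.0215] [129 215 246]
258 [-0.0291  0.      0.0225] [116 200 233]
262 [-0.0172 -0.      0.0019] [ 88 123 155]
266 [-0.0155 -0.      0.0022] [ 89 125 156]
270 [-0.0266  0.0001  0.0265] [ 71 103 131]
274 [-0.0261  0.0001  0.0285] [159 206 240]
278 [-0.0249  0.0001  0.0291] [157 204 238]
282 [-0.0239  0.0001  0.03  ] [158 205 238]
286 [-0.0229  0.0001  0.0309] [157 204 238]
290 [-0.0214  0.0001  0.0309] [158 204 238]
294 [-0.0205  0.0001  0.032 ] [158 205 238]
298 [-0.0188  0.0001  0.0317] [ 96 133 165]
302 [-0.018   0.0001  0.0329] [ 91 126 156]
306 [nan nan nan] [ 92 126 156]
310 [-0.0158  0.0001  0.0342] [ 92 126 155]
314 [-0.0145  0.0001  0.0345] [ 91 124 154]
318 [-0.0132  0.0001  0.0349] [ 91 125 153]
322 [-0.0123  0.0001  0.0358] [ 91 124 153]
326 [-0.0085  0.0001  0.0329] [ 60  92 114]
330 [-0.0075  0.0001  0.0336] [ 77 136 163]
334 [-0.0263  0.0001  0.0594] [76 78 83]
```

View pics/w7c.png

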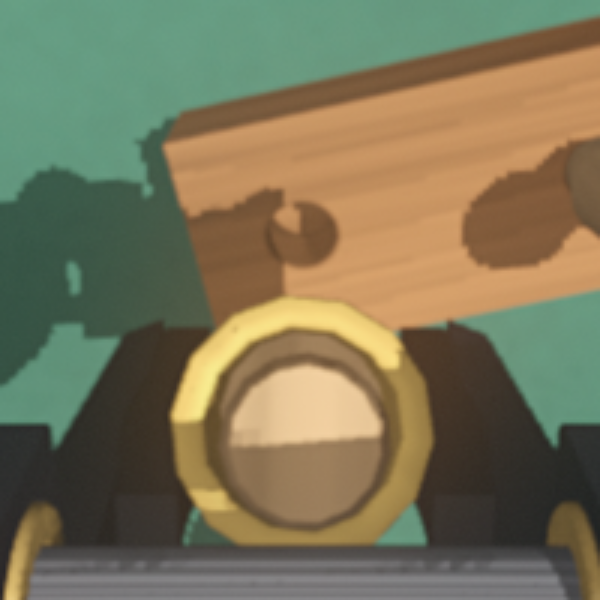

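Request:
jog_arm([
  [0.2,0,0,-0.03,0],
  [0.2,0,0,-0.03,0],
  [0.2,0,0,-0.03,0],
  [0.2,0,0,-0.015,0],
  [0.2,-0.001,0,-0.005,0],
  [0.2,0,0,0,0],
])

```text
time_s: 13.2
eef_pos: [0.512, 0.1003, 0.1289]
tool_rot: [0.0, -0.0, 1.0, -0.0]
ft_force: [1.0, -1.2, -1.5]
width: 0.0311
finger_force: 40.0
```

Request:
jog_arm([
  [0.2,0,0,0,0],
  [0.2,-0.003,0,-0.0015,0],
  [0.2,-0.003,0,-0.0017,0],
  [0.2,0,0,0,0],
  [0.2,0,0,0,0],
], squeeze=15)

```text
time_s: 13.7
eef_pos: [0.5056, 0.1003, 0.1259]
tool_rot: [0.0, -0.0, 1.0, -0.0]
ft_force: [0.0, -1.5, -1.0]
width: 0.0312
finger_force: 15.0
```

Request:
jog_arm([
  [0.2,0,0,0,0],
  [0.2,0,0,0.005,0],
  [0.2,0,0,0.015,0],
  [0.2,0,0,0.03,0],
  [0.2,0,0,0.03,0],
  [0.2,0,0,0.03,0],
  [0.2,0,0,0,0],
  [0.2,0,0,0,0],
], squeeze=40)

```text
time_s: 14.5
eef_pos: [0.5057, 0.1003, 0.2364]
tool_rot: [0.001, -0.0, 1.0, -0.0]
ft_force: [-0.5, -0.7, -2.2]
width: 0.0308
finger_force: 40.0
```

```bash
cat > tl.py <<'E'
from h import *
np.set_printoptions(suppress=True,precision=4)
def tl(name):
    s=manip.state(); t=s['eef_pos']+[0,0,.019]; print(s['eef_pos'],s['tool_rot'],s['ft_force'],s['width'],s['time_s'])
    a,d,k=shot('wrist',name); P=cloud(d,k)-t; np.save(name+'.npy',P)
    h=cv2.cvtColor(a,cv2.COLOR_BGR2HSV)
    # tenon-top disc: two wood tones, inside radius; seed by colour, keep big blob
    Q=P.copy(); m=((Q[...,2]>.026)&(Q[...,2]<.038)&(abs(Q[...,1])<.0085)&(Q[...,0]>-.03)&(Q[...,0]<-.008)&(h[...,1]<115)); m[330:]=0
    q=Q[m]
    for _ in range(6):
        A=np.c_[q[:,:2],np.ones(len(q))]; c=np.linalg.lstsq(A,q[:,2],rcond=None)[0]; r=abs(A@c-q[:,2]); q=q[r<max(.0008,np.percentile(r,95) if _<2 else 0)]
    print('tenon top: lean',np.degrees(np.arctan(c[0])),'side',np.degrees(np.arctan(c[1])),len(q),q.min(0),q.max(0))
    cen=(q.min(0)+q.max(0))/2; n=np.array([-c[0],-c[1],1]); n/=np.linalg.norm(n)
    print('top centre rel grasp',cen,'ferrule mid rel grasp',cen-.016*n)
    return t,n,cen
E
python3 -c "
from tl import *; tl('w8')"
```

```text
[0.5057 0.1003 0.2364] [ 0.0006 -0.0003  1.     -0.0001] [-0.4831 -0.7074 -2.2356] 0.030778387802056578 14.5
tenon top: lean 30.026091894587132 side 0.7128165942988264 1491 [-0.0294 -0.0085  0.026 ] [-0.0137  0.0085  0.035 ]
top centre rel grasp [-0.0215  0.      0.0305] ferrule mid rel grasp [-0.0135  0.0002  0.0167]
```

```bash
python3 - <<'E'
from h import *
np.set_printoptions(suppress=True,precision=4)
c=.175
A=np.array([(103,122),(212,73),(170,175),(285,120)])*c+[245,190]
B=np.array([(608,218),(668,170),(540,140),(600,92)])*c+[212-400*c,60]
for n,p in(('scene',A),('side',B)):
    for i in(0,2):
        for z in (.42,.46):
            q=onplane(p[i:i+2],z,cam(n)); e=(q[1]-q[0])[:2]; print(n,z,q.mean(0),np.linalg.norm(e),np.degrees(np.arctan2(*e[::-1]))-90)
# camera-level points: triangulate box top-front edge midpoints and mean offset from column plane
E
```

```text
scene 0.42 [ 0.7545 -0.1515  0.42  ] 0.04134293657405369 -0.6737119546849186
scene 0.46 [ 0.7806 -0.1656  0.46  ] 0.03927769996872504 -0.6737119546850039
scene 0.42 [ 0.7838 -0.1416  0.42  ] 0.04388112230521039 0.36528452862395966
scene 0.46 [ 0.8084 -0.1562  0.46  ] 0.04168909368853739 0.36528452862393124
side 0.42 [ 0.7808 -0.1735  0.42  ] 0.044895462034292045 -177.74079713372763
side 0.46 [ 0.7427 -0.1288  0.46  ] 0.04231384863363324 -177.74079713372757
side 0.42 [ 0.8457 -0.2041  0.42  ] 0.04732238638747784 -176.0372242144764
side 0.46 [ 0.8039 -0.1577  0.46  ] 0.04460121811537596 -176.03722421447662
```

Request:
jog_arm([
  [0.2,0.003,-0.01,0.002,0],
  [0.2,0.0055,-0.02,0.002,0],
  [0.2,0.0055,-0.02,0.002,0],
  [0.2,0.0055,-0.02,0.002,0],
  [0.2,0.0055,-0.02,0.002,0.1],
  [0.2,0.0055,-0.02,0.002,0],
  [0.2,0.0055,-0.02,0.002,0],
  [0.2,0.0055,-0.02,0.002,0],
  [0.2,0.0055,-0.02,0.002,0],
  [0.2,0.0055,-0.02,0.002,0],
  [0.2,0.0055,-0.02,0.002,0],
  [0.2,0.0055,-0.02,0.002,0],
  [0.2,0.0055,-0.02,0.001,0],
  [0.2,0.005,-0.012,0.001,0],
  [0.2,0,0,0,0],
  [0.2,0,0,0,0],
])

```text
time_s: 16.15
eef_pos: [0.5793, -0.1609, 0.2611]
tool_rot: [-0.001, -0.006, 1.0, 0.001]
ft_force: [0.2, 0.2, -2.6]
width: 0.0311
finger_force: 40.0
```

```bash
python3 - <<'E'
from tl import *
tl('w9')
P=np.load('w9.npy')
for v in list(range(240,264,4))+list(range(318,334,3)): print(v,np.median(P[v,277:284],0))
a,_,k=shot('scene','s9'); b,_,k2=shot('side','d9')
print(proj([[.5666,-.161,.298]],k),proj([[.5666,-.161,.298]],k2))
o=np.hstack([cv2.resize(a[180:280,200:300],(400,400),interpolation=2),cv2.resize(b[90:190,225:325],(400,400),interpolation=2)]); cv2.imwrite('pics/f9.png',cv2.convertScaleAbs(o,alpha=1.6,beta=15))
E
```

```text
[ 0.5793 -0.1609  0.2611] [-0.0005 -0.0058  1.      0.0006] [ 0.1615  0.2123 -2.6424] 0.031077903278496265 16.15
tenon top: lean 30.083098152059218 side 0.6243872595066192 1496 [-0.029  -0.0085  0.0261] [-0.0139  0.0085  0.0347]
top centre rel grasp [-0.0214  0.      0.0304] ferrule mid rel grasp [-0.0134  0.0002  0.0166]
240 [ 0.0916  0.0005 -0.279 ]
244 [-0.0329 -0.0004  0.0191]
248 [-0.0316 -0.0004  0.0196]
252 [-0.0292 -0.0003  0.0179]
256 [-0.022  -0.0003  0.0062]
260 [-0.0288 -0.0003  0.0237]
318 [-0.0113 -0.0001  0.0325]
321 [-0.0106 -0.0001  0.0331]
324 [-0.0095 -0.0001  0.0333]
327 [-0.0087 -0.0001  0.0338]
330 [ 0.2214  0.002  -0.2614]
333 [-0.0262 -0.0003  0.0591]
[[229.0353 183.2106]] [[318.6767 165.7668]]
```

View pics/f9.png

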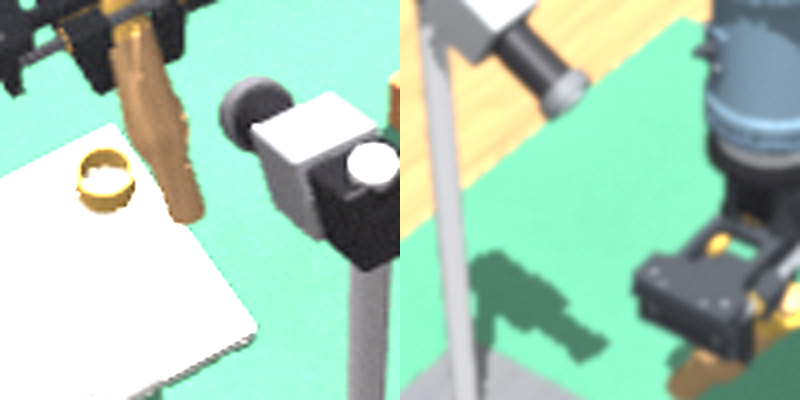

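```bash
python3 - <<'E'
from h import *
np.set_printoptions(suppress=True,precision=4)
ax=np.array([-.866,-.012,-.5]); up=np.array([-.5,0,.866]); L=np.array([.7245,-.159,.388])
for n in('scene','side'):
    d=np.load(n+'0.npy'); P=cloud(d,cam(n)); q=P[(P[...,2]>.35)&(abs(P[...,0]-.74)<.04)&(abs(P[...,1]+.16)<.04)]-L
    s,w,y=q@ax,q@up,q[:,1]
    print(n,'front pcts',np.percentile(s,[90,95,98,100]))
    f=s>np.percentile(s,98)-.008; print(' rim',f.sum(),'w',np.percentile(w[f],[2,50,98]),'y',np.percentile(y[f],[2,50,98]))
    b=(s<-.015)&(s>-.04); print(' barrel',b.sum(),'w',np.percentile(w[b],[3,97]),'y',np.percentile(y[b],[3,50,97]))
E
```

```text
scene front pcts [-0.0073 -0.0036 -0.0025  0.0009]
 rim 60 w [-0.0081  0.0148  0.0208] y [-0.0182 -0.0102  0.0159]
 barrel 94 w [-0.0008  0.017 ] y [-0.0149 -0.006   0.0104]
side front pcts [-0.0039 -0.0004  0.0014  0.002 ]
 rim 65 w [-0.0101  0.0094  0.0189] y [-0.0095  0.0101  0.0211]
 barrel 117 w [-0.0065  0.0157] y [-0.0046  0.0111  0.0169]
```

Request:
jog_arm([
  [0.2,0.0015,0.0005,0.001,0],
  [0.2,0.0015,0.0004,0.001,0],
  [0.2,0,0,0,0],
  [0.2,0,0,0,0],
  [0.2,0,0,0,0],
  [0.2,0,0,0,0],
])

```text
time_s: 16.9
eef_pos: [0.5826, -0.1608, 0.2637]
tool_rot: [-0.0, -0.006, 1.0, -0.0]
ft_force: [0.2, 1.4, -2.3]
width: 0.0307
finger_force: 40.0
```

```bash
python3 - <<'E'
from tl import *
tl('w10'); print(manip.finish_job())
E
```

```text
[ 0.5826 -0.1608  0.2637] [-0.     -0.0055  1.     -0.    ] [ 0.1771  1.3819 -2.3461] 0.030664271798233066 16.9
tenon top: lean 30.23520410023718 side 0.34197674064308226 1499 [-0.0294 -0.0084  0.026 ] [-0.0139  0.0084  0.0348]
top centre rel grasp [-0.0216 -0.      0.0304] ferrule mid rel grasp [-0.0136  0.0001  0.0166]
the job is handed in; nothing more can be done
None
```

The ferrule is seated on the shoulder and the job is handed in at about 17 s, with the handle held at the estimated focus point, its measured lean 30.2° and sideways tilt 0.3°; the focus point comes from the camera images, so it could be a few millimetres off.

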